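Ready the torch bench for the kiln

TASK

Get this glass bench ready for the kiln. Before moving any glass, shut the gas: turn the pink valve on the burner clockwise to its stop. Then reverse end for end every rod whose amber end points at the burner, without striking the burner or the mandrel stand, so that all rods lie one to a notch across both bars of the rack, about midway, amber ends away from the burner; and pile all the L-shaped props flat and centred on the square pad, each turned half round from the one below; leave the tin and the jar where they are.

Things in the scene. Friction and masses are not known exactly. Their poses are not given: they have to be found in the camera images.
- valve (a joint): angle of the gas valve on the burner, rad: 0 fully open, grows as it is turned clockwise seen from above, up to the stop at 1.4 (shut); turns with light friction and stays where it is left
- valve_grip (a point): centre of the pink valve's grip bar, on its upright axis and at the height to grip (about 115 mm above the table): a bar 42 mm long and 14 mm wide that can be pinched across from above. At valve angle 0 the bar lies along the burner's x axis, and it turns with the valve
- burner: fixed bench burner beside the +y end of the rack: black head block 120 x 66 mm, its top 78 mm above the table, brass nozzle at its +x end, pink valve on top (122 mm in all). The origin is under the middle of its foot on the table; x along the nozzle. The rods must not strike it
- stand: fixed wooden mandrel stand just beyond the rack's +x side: block 35 x 160 x 25 mm, long along its y, with four short upright steel mandrels with bead heads, 88 mm high in all. Origin under its middle, on the table. The rods must not strike it
- rack: fixed rod rack: two dark saw-toothed steel bars, 300 mm long (along x), 12 mm thick, at y = -70 and +70 mm, tooth tips 66 mm above the table. Origin under its middle, on the table; +y points to the burner's side. Four V notches (45 degree flanks) at x = -87, -29, 29 and 87 mm hold the rods along y; the gap between the bars is free for fingers
- rod1: pale blue glass rod, 16 mm thick, 263 mm long, 120 g, with an amber ball (gather, 26 mm across) at one end. Origin on its axis 130 mm from the plain end, within 10 mm of the balance point; +x runs along the rod to the gather, centred 120 mm from the origin. May be rolled about x. In a notch the origin is 48 mm above the table. Starts with the gather towards the burner; one of rod1 to rod3 may be absent
- rod2: green glass rod, 16 mm thick, 263 mm long, 120 g, with an amber ball (gather, 26 mm across) at one end. Origin on its axis 130 mm from the plain end, within 10 mm of the balance point; +x runs along the rod to the gather, centred 120 mm from the origin. May be rolled about x. In a notch the origin is 48 mm above the table. Starts with the gather towards the burner; one of rod1 to rod3 may be absent
- rod3: pink glass rod, 16 mm thick, 263 mm long, 120 g, with an amber ball (gather, 26 mm across) at one end. Origin on its axis 130 mm from the plain end, within 10 mm of the balance point; +x runs along the rod to the gather, centred 120 mm from the origin. May be rolled about x. In a notch the origin is 48 mm above the table. Starts with the gather towards the burner; one of rod1 to rod3 may be absent
- rod4: pale blue glass rod, 16 mm thick, 263 mm long, 120 g, with an amber ball (gather, 26 mm across) at one end. Origin on its axis 130 mm from the plain end, within 10 mm of the balance point; +x runs along the rod to the gather, centred 120 mm from the origin. May be rolled about x. In a notch the origin is 48 mm above the table. Always there, its gather already away from the burner
- rod1_gather (a point): centre of the amber gather of rod1
- rod2_gather (a point): centre of the amber gather of rod2
- rod3_gather (a point): centre of the amber gather of rod3
- rod4_gather (a point): centre of the amber gather of rod4
- pad: fixed square white setter pad, 110 x 110 x 10 mm; origin under its middle, on the table, so its top is 10 mm above the origin
- prop1: flat L-shaped terracotta kiln prop, 20 mm thick, 200 g: a 90 mm square less a 50 mm square cut from its +x, +y corner, leaving two legs 40 mm wide along the -x and -y sides, centred on the lines x = -25 and y = -25 mm. Origin: centre of the 90 mm square, on the underside; z up. Centre of mass at x = y = -9 mm. Any yaw; one of the four may be absent
- prop2: flat L-shaped terracotta kiln prop, 20 mm thick, 200 g: a 90 mm square less a 50 mm square cut from its +x, +y corner, leaving two legs 40 mm wide along the -x and -y sides, centred on the lines x = -25 and y = -25 mm. Origin: centre of the 90 mm square, on the underside; z up. Centre of mass at x = y = -9 mm. Any yaw; one of the four may be absent
- prop3: flat L-shaped terracotta kiln prop, 20 mm thick, 200 g: a 90 mm square less a 50 mm square cut from its +x, +y corner, leaving two legs 40 mm wide along the -x and -y sides, centred on the lines x = -25 and y = -25 mm. Origin: centre of the 90 mm square, on the underside; z up. Centre of mass at x = y = -9 mm. Any yaw; one of the four may be absent
- prop4: flat L-shaped terracotta kiln prop, 20 mm thick, 200 g: a 90 mm square less a 50 mm square cut from its +x, +y corner, leaving two legs 40 mm wide along the -x and -y sides, centred on the lines x = -25 and y = -25 mm. Origin: centre of the 90 mm square, on the underside; z up. Centre of mass at x = y = -9 mm. Any yaw; one of the four may be absent
- prop1_open (a point): a point in the cut-out corner of prop1, at x = y = 30 mm from its origin and 10 mm above its underside: shows which way the L faces
- prop2_open (a point): a point in the cut-out corner of prop2, at x = y = 30 mm from its origin and 10 mm above its underside: shows which way the L faces
- prop3_open (a point): a point in the cut-out corner of prop3, at x = y = 30 mm from its origin and 10 mm above its underside: shows which way the L faces
- prop4_open (a point): a point in the cut-out corner of prop4, at x = y = 30 mm from its origin and 10 mm above its underside: shows which way the L faces
- tin: open aluminium tin, 80 mm across, 70 mm high, bystander; origin under its middle
- jar: small green jar, 60 mm across, 70 mm high, bystander; origin under its middle
Things that resemble listed ones, but are neither listed nor needed, are in the scene too. What is shaped like the prop2 but purple or yellow is not meant. Leave any black or blue look-alike of the prop1 alone.

How it is judged:
On the way:
1. the gas valve is shut (value of joint valve above 1.3 rad), for 0.2 s.
At the end, for the whole second after the job is handed in: Valve within 0.1 rad of its stop; every rod at rest in notches across both bars, middle within 30 mm of the rack's midline, gather away from the burner; every prop flat and at rest in one pile, within 20 mm of the pad's centre and of its neighbour, half a turn (within 0.22 rad) from the one below (value of joint valve above 1.3 rad and y of each of rod1_gather, rod2_gather, rod3_gather, rod4_gather in the frame of rack below -0.09 m and angle between the x axis of each of rod1, rod2, rod3, rod4 and the y axis of rack, either way round below 0.1 rad and y of rod1 in the frame of rack between -0.03 and 0.03 m and x of rod1 in the frame of rack between -0.11 and 0.11 m and z of rod1 in the frame of rack between 0.042 and 0.055 m and linear speed of each of rod1, rod2, rod3, rod4, prop1, prop2, prop3, prop4 below 0.02 m/s and y of rod2 in the frame of rack between -0.03 and 0.03 m and x of rod2 in the frame of rack between -0.11 and 0.11 m and z of rod2 in the frame of rack between 0.042 and 0.055 m and y of rod3 in the frame of rack between -0.03 and 0.03 m and x of rod3 in the frame of rack between -0.11 and 0.11 m and z of rod3 in the frame of rack between 0.042 and 0.055 m and y of rod4 in the frame of rack between -0.03 and 0.03 m and x of rod4 in the frame of rack between -0.11 and 0.11 m and z of rod4 in the frame of rack between 0.042 and 0.055 m and horizontal distance between each of prop1, prop2, prop3, prop4 and pad below 0.02 m and angle between each of prop1, prop2, prop3, prop4's own z axis and vertical below 0.08 rad and height (world z) of each of prop1, prop2, prop3, prop4 above 0.006 m and (z of prop1 in the frame of prop2 above 0.03 m or z of prop1 in the frame of prop2 below -0.03 m or (x of prop1_open in the frame of prop2 below -0.01 m and y of prop1_open in the frame of prop2 below -0.01 m and angle between the x axis of prop1 and the x axis of prop2, either way round below 0.22 rad and horizontal distance between prop1 and prop2 below 0.02 m)) and (z of prop1 in the frame of prop3 above 0.03 m or z of prop1 in the frame of prop3 below -0.03 m or (x of prop1_open in the frame of prop3 below -0.01 m and y of prop1_open in the frame of prop3 below -0.01 m and angle between the x axis of prop1 and the x axis of prop3, either way round below 0.22 rad and horizontal distance between prop1 and prop3 below 0.02 m)) and (z of prop1 in the frame of prop4 above 0.03 m or z of prop1 in the frame of prop4 below -0.03 m or (x of prop1_open in the frame of prop4 below -0.01 m and y of prop1_open in the frame of prop4 below -0.01 m and angle between the x axis of prop1 and the x axis of prop4, either way round below 0.22 rad and horizontal distance between prop1 and prop4 below 0.02 m)) and (z of prop2 in the frame of prop3 above 0.03 m or z of prop2 in the frame of prop3 below -0.03 m or (x of prop2_open in the frame of prop3 below -0.01 m and y of prop2_open in the frame of prop3 below -0.01 m and angle between the x axis of prop2 and the x axis of prop3, either way round below 0.22 rad and horizontal distance between prop2 and prop3 below 0.02 m)) and (z of prop2 in the frame of prop4 above 0.03 m or z of prop2 in the frame of prop4 below -0.03 m or (x of prop2_open in the frame of prop4 below -0.01 m and y of prop2_open in the frame of prop4 below -0.01 m and angle between the x axis of prop2 and the x axis of prop4, either way round below 0.22 rad and horizontal distance between prop2 and prop4 below 0.02 m)) and (z of prop3 in the frame of prop4 above 0.03 m or z of prop3 in the frame of prop4 below -0.03 m or (x of prop3_open in the frame of prop4 below -0.01 m and y of prop3_open in the frame of prop4 below -0.01 m and angle between the x axis of prop3 and the x axis of prop4, either way round below 0.22 rad and horizontal distance between prop3 and prop4 below 0.02 m))); the robot touches nothing.
It fails at once if a glass rod strikes the burner or the mandrel stand (over 1 N) (contact force between any of rod1, rod2, rod3, rod4 and burner above 1 N or contact force between any of rod1, rod2, rod3, rod4 and stand above 1 N).
It fails at once if a rod is moved before the gas is shut (value of joint valve below 1.2 rad and distance of any of rod1, rod2, rod3, rod4 from where it was at the start of the episode above 0.03 m).
It fails at once if the tin or jar is displaced by more than 40 mm (distance of any of tin, jar from where it was at the start of the episode above 0.04 m).
Of rod1, rod2, rod3 only 2 to 3 are there at a start; the rules pass over those that are not, and their reading is None.
Of prop1, prop2, prop3, prop4 only 3 to 4 are there at a start; the rules pass over those that are not, and their reading is None.
At some moment in a run one of prop1, prop2, prop3, prop4 may be knocked a few centimetres aside while the robot is not near it.
It also fails if it takes over 210 s, if anything falls off the work surface, if the arm or the gripper's body presses on something with over 40 N, if the wrist force passes 120 N, or if a joint passes its speed limit or range.

ROBOT

A 6-joint arm with a two-finger parallel gripper is mounted at the origin on the work surface. World frame = base frame: x ahead of the robot, y to its left, z up, the work surface at z = 0. Lengths are in m, angles in rad, forces in N, time in s.
With the tool pointing down it reaches from about 0.35 to 1 m from the base axis. Payload 7.1 kg.
Tool frame: the origin (TCP) lies midway between the tips of the shut fingers; the grasp point (between the pads) lies 19 mm behind it; x points along the fingers, y is the direction in which the jaws open and shut, and the axes are right-handed (so a half turn about x gives the same grasp; the last joint's range is limited). The gripper opens to 85 mm and grips with 20 to 120 N. Pads are 22 mm wide; open, the fingers measure 114 mm over their backs; the gripper's body (76 mm by 85 mm) begins 54 mm behind the grasp point. The pads swing forward as they close: fully open they stand 13 mm farther back than shut.
Start: joints at [-1.353, 0.423, 1.63, -0, 1.089, -0.019], TCP at [0.147, -0.608, 0.231] pointing down, gripper open.
Joint ranges: [-3, 3], [-0.9, 2.11], [0.09, 2.58], [-1.31, 4.45], [0.11, 2.69], [-2.54, 2.54]. Speed limits (rad/s): [2.39, 2.39, 3.01, 3.14, 3.14, 3.14].

INTERFACE

Orientations are given as a unit quaternion [x, y, z, w].
In Python, from bench import r gives the robot as it stands. The module is installed in compiled form; this text tells all that it offers. Calls block until the motion is done:
- r.move_pose(position, orientation): joint-space move of the TCP to a pose.
- r.servo_line(position, frame=None, v=0.15, guard=None): straight line of the TCP; frame=None keeps the orientation; v is the mean speed in m/s. With guard (N) it stops when the force on the tool has changed by that much, and returns True; else False.
- r.movej(angles): joint-space move.
- r.gripper_to(opening, effort=None): finger opening in m; effort is the grip in N (None keeps the last); returns when the fingers have stopped.
- r.sleep(seconds).
- r.solve_ik(position, orientation): joint angles nearest the present ones, or None.
- r.snapshot(name): name is "scene" or "top" or "wrist"; returns the picture (420x560x3 uint8, red, green, blue); there is no depth.
- r.camera_params(name): a dict with "K" (3x3 intrinsics, pixels), "cam_to_world" (4x4, takes a point from camera to world coordinates). Camera axes: x right, y up, looking along -z (the intrinsics and any distortion apply to the point x, -y, -z); pixel columns grow to the right and rows downward; lengths in m; the calibration is good to about 2 mm. A picture is of the moment at which its call begins: read the wrist's pose just before it. camera_params takes no time and is no camera call; for the wrist camera it gives the pose at the moment of the call.
A pose or a line that the arm cannot do raises r.PlanningError and nothing moves.
- r.job_done(): hands the job in, once; it reports no verdict.
Readings, each from a call of its own:
- r.read_time(): time.
- r.read_joint_pos(): joint angles.
- r.read_joint_vel(): joint speeds.
- r.read_effort(): joint torques, N m.
- r.read_tcp_pos(): TCP position.
- r.read_tool_rot(): TCP orientation.
- r.read_force(): force on the tool from outside, world axes, zero at the start.
- r.read_torque(): the same for the moment, N m.
- r.read_width(): finger opening in m.
Only numpy, scipy, OpenCV 4.12 (cv2) and the standard library are available. Lean on these libraries where they do the work, as an engineer would, in place of code of your own. Each camera call takes 0.05 s, during which the arm holds its last target. There are 200 camera calls.

## Working session

There is one attempt and no reset: what is moved stays moved. The work goes in short steps, each a Python script; the robot and the scene stay as the last script left them, time stands still between calls to the robot, and variables do not carry over. Pictures are saved under pics/ and viewed, about 12 in all and at most 16, crops included, and the job is handed in when it is done.

```bash
mkdir -p pics; python3 - <<'E'
from bench import r
import cv2, numpy as np
np.set_printoptions(precision=4,suppress=True)
for n in ("scene","top"):
    cv2.imwrite(f"pics/{n}0.png",cv2.resize(r.snapshot(n)[:,:,::-1],(800,600),interpolation=cv2.INTER_CUBIC))
    p=r.camera_params(n); print(n,p["K"],p["cam_to_world"],[k for k in p])
    if len(p)>2: print(p)
print(r.read_time(),r.read_tool_rot(),r.read_width(),r.camera_params("wrist"))
E
```

```text
scene [[393.4712   0.     281.0486]
 [  0.     393.4712 210.4781]
 [  0.       0.       1.    ]] [[ 0.4286 -0.676   0.5995  1.1843]
 [ 0.9033  0.3335 -0.2697 -0.3007]
 [-0.0176  0.6571  0.7536  0.951 ]
 [ 0.      0.      0.      1.    ]] ['K', 'cam_to_world']
top [[417.0857   0.     280.6681]
 [  0.     417.0857 211.7015]
 [  0.       0.       1.    ]] [[-0.0017  0.9885 -0.1509  0.35  ]
 [-1.     -0.0011  0.0036  0.0024]
 [ 0.0034  0.1509  0.9885  1.3849]
 [ 0.      0.      0.      1.    ]] ['K', 'cam_to_world']
0.1 [-0.7021 -0.084   0.7022 -0.083 ] 0.08551492808489856 {'K': array([[296.5623,   0.    , 277.177 ],
       [  0.    , 296.5623, 205.814 ],
       [  0.    ,   0.    ,   1.    ]]), 'cam_to_world': array([[ 0.2351,  0.9321,  0.2755,  0.2167],
       [-0.972 ,  0.2259,  0.065 , -0.5905],
       [-0.0016, -0.283 ,  0.9591,  0.3734],
       [ 0.    ,  0.    ,  0.    ,  1.    ]])}
```

View pics/top0.png

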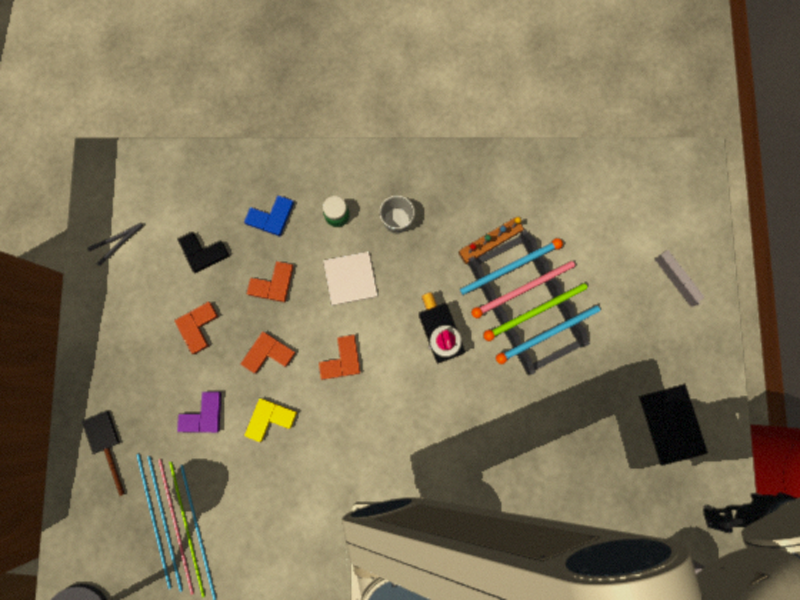

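View pics/scene0.png

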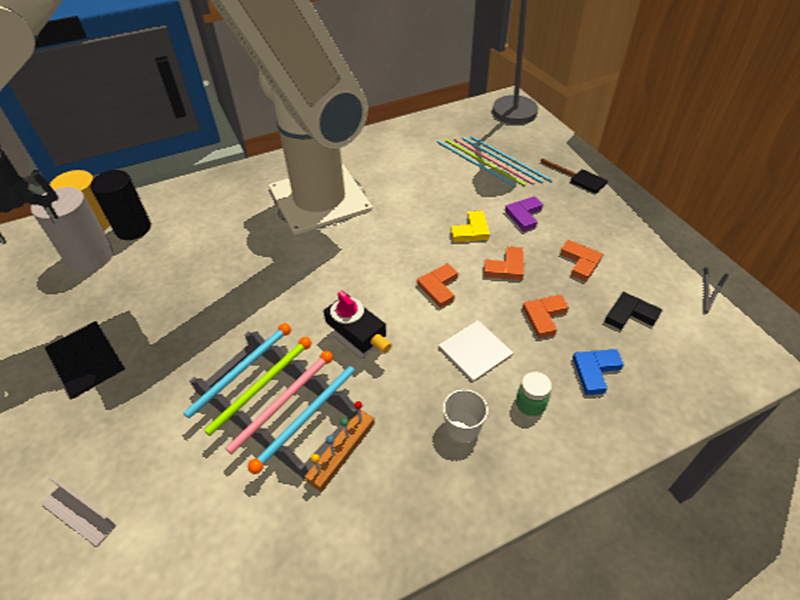

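Top view (800-px picture):
- **Wanted props, terracotta:** (272,282), (197,327), (268,352) and (342,358). All four are present.
- **Prop look-alikes:** blue (270,215), black (203,252), purple (200,413) and yellow (270,418).
- **Rods in the rack:** blue, green and pink have their ambers on the burner side at (501,358), (489,336) and (477,312). rod4 has its amber away at (558,244).
- **Rod look-alikes:** thin loose rods at (175,520).
- **Valve:** pink, at (445,341).

```bash
cat > h.py <<'E'
from bench import r
import cv2, numpy as np
from scipy.optimize import minimize
from scipy.spatial.transform import Rotation as R
np.set_printoptions(precision=4,suppress=True)
def shot(n):
    p=r.camera_params(n); return r.snapshot(n),p
def proj(p,P):
    T=np.linalg.inv(p["cam_to_world"]); c=np.atleast_2d(P)@T[:3,:3].T+T[:3,3]
    return c[:,:2]*[1,-1]/-c[:,2:]*[p["K"][0,0],p["K"][1,1]]+p["K"][:2,2]
def ray(p,uv,z):
    K=p["K"];T=p["cam_to_world"]; d=T[:3,:3]@[(uv[0]-K[0,2])/K[0,0],-(uv[1]-K[1,2])/K[1,1],-1]
    return T[:3,3]+d*(z-T[2,3])/d[2]
def hsv(im): return cv2.cvtColor(im,cv2.COLOR_RGB2HSV)
def blobs(m,amin=20):
    m=cv2.morphologyEx(m.astype(np.uint8),cv2.MORPH_CLOSE,np.ones((3,3)))
    n,l,s,c=cv2.connectedComponentsWithStats(m)
    return [(s[i,4],c[i],(l==i)) for i in range(1,n) if s[i,4]>=amin]
def q_down(a):
    """tool x down, jaw (y) axis horizontal at world angle a"""
    y=np.array([np.cos(a),np.sin(a),0]); x=np.array([0,0,-1.])
    return R.from_matrix(np.c_[x,y,np.cross(x,y)]).as_quat()
L=np.array([[-45,-45],[45,-45],[45,-5],[-5,-5],[-5,45],[-45,45]])/1e3
SQ=np.array([[-55,-55],[55,-55],[55,55],[-55,55]])/1e3
def sil(p,poly,x,y,a,z0,z1,shape,S=4):
    c,s=np.cos(a),np.sin(a); q=poly@np.array([[c,s],[-s,c]])+[x,y]
    lo,hi=[np.round(proj(p,np.c_[q,np.full(len(q),z)])*2**S).astype(np.int32) for z in (z0,z1)]
    m=np.zeros(shape,np.uint8)
    cv2.fillPoly(m,[lo],1,shift=S);cv2.fillPoly(m,[hi],1,shift=S)
    for i in range(len(q)):
        j=(i+1)%len(q); cv2.fillConvexPoly(m,np.array([lo[i],lo[j],hi[j],hi[i]]),1,shift=S)
    return m>0
def fit(p,mask,poly,z0,z1,yaws):
    ys,xs=np.nonzero(mask); g=ray(p,(xs.mean(),ys.mean()),z1)
    def f(v):
        s=sil(p,poly,v[0],v[1],v[2],z0,z1,mask.shape); return 1-(s&mask).sum()/max(1,(s|mask).sum())
    best=None
    for a in yaws:
        off=-poly.mean(0)*0
        o=minimize(f,[g[0],g[1],a],method="Nelder-Mead",options=dict(initial_simplex=np.array([[g[0],g[1],a],[g[0]+.015,g[1],a],[g[0],g[1]+.015,a],[g[0],g[1],a+.4]]),xatol=2e-4,fatol=1e-4))
        if best is None or o.fun<best.fun: best=o
    return best.x,1-best.fun
def props(n,z0=0.,amin=150):
    im,p=shot(n); H=hsv(im); m=(H[...,0]>=3)&(H[...,0]<=14)&(H[...,1]>150)&(H[...,2]>70)
    return [fit(p,b,L,z0,z0+.02,np.arange(8)*np.pi/4) for a,c,b in blobs(m,amin) ],im,p
E
python3 - <<'E'
from h import *
P,im,p=props("top")
for v,s in P: print("prop",v,s)
H=hsv(im)
def at(u,v): u,v=int(u/1.4286),int(v/1.4286); return H[v,u]
for k,uv in dict(amber=(489,336),amber4=(558,244),prop=(272,282),pink=(520,292),green=(540,310),blue=(550,330),blue4=(515,270),pad=(350,278),valve=(446,345),nozzle=(430,300),mandrel=(500,235),table=(400,420)).items(): print(k,at(*uv), ray(p,np.array(uv)/1.4286,.01)[:2])
m=(H[...,0]>=2)&(H[...,0]<=16)&(H[...,1]>170)&(H[...,2]>110)
for a,c,b in blobs(m,8): print("amber",a,c*1.4286,ray(p,c,.048))
m=(H[...,1]<60)&(H[...,2]>175)
for a,c,b in blobs(m,600): print("white",a,c*1.4286, fit(p,b,SQ,0,.01,[0,.5,1]))
for uv,z in (((445,341),.118),((430,297),.05)): print("burner",ray(p,np.array(uv)/1.4286,z))
E
```

```text
prop [ 0.7606 -0.8498  0.7433] 0.1924528301886792
prop [ 0.7093 -0.2056  5.9526] 0.4379457917261056
prop [ 0.6147  0.305  -0.2756] 0.8602329450915142
prop [0.5033 0.4631 3.6775] 0.8450704225352113
prop [0.4322 0.3034 2.5865] 0.8962108731466227
prop [0.4344 0.1431 6.4439] 0.889261744966443
amber [ 14 255 232] [ 0.481  -0.2064]
amber4 [ 14 255 232] [ 0.6997 -0.3754]
prop [  9 207 176] [0.6087 0.2996]
pink [179 122 229] [ 0.5843 -0.2815]
green [ 39 255 206] [ 0.5417 -0.3268]
blue [ 46  28 101] [ 0.4948 -0.3483]
blue4 [ 78  43 101] [ 0.6368 -0.2714]
pad [ 17  51 225] [0.6181 0.1169]
valve [171 221 201] [ 0.4603 -0.1065]
nozzle [ 21 226 229] [ 0.5656 -0.0705]
mandrel [ 13 101  96] [ 0.7217 -0.2383]
table [ 22  68 175] [ 0.2904 -0.    ]
amber 347 [488.997  241.2811] [ 0.6966 -0.2058  0.048 ]
amber 39 [557.5569 242.6788] [ 0.6931 -0.364   0.048 ]
amber 488 [271.9024 283.5098] [0.598  0.2915 0.048 ]
amber 503 [194.815  325.9849] [0.5009 0.4621 0.048 ]
amber 48 [476.4381 311.9408] [ 0.5321 -0.1734  0.048 ]
amber 45 [488.2637 334.9591] [ 0.4798 -0.199   0.048 ]
amber 510 [266.2238 352.1219] [0.4419 0.2994 0.048 ]
amber 503 [341.9523 359.9163] [0.4242 0.1297 0.048 ]
amber 47 [500.5875 358.0619] [ 0.4278 -0.2254  0.048 ]
amber 32 [796.7124 489.8312] [ 0.1416 -0.8608  0.048 ]
white 1034 [349.4336 277.6582] (array([0.6203, 0.1187, 0.2387]), np.float64(0.9070175438596492))
burner [ 0.4602 -0.0959  0.118 ]
burner [ 0.5662 -0.0684  0.05  ]
```

```bash
python3 - <<'E'
from h import *
th=np.arctan2(-.1734+.2254,.5321-.4278); print("rack th",th)
C=np.array([.5595,-.2937]); ux=np.array([np.cos(th),np.sin(th)]); uy=np.array([-ux[1],ux[0]])
def j(xy,z,a):
    q=r.solve_ik([*xy,z],q_down(a)); return None if q is None else np.array(q)
for i,x in enumerate((-.087,-.029,.029)):
    for k in (0,np.pi): print("rod",i+1,j(C+x*ux,.05,th+k), j(C+x*ux,.25,th+k))
for k in (0,np.pi): print("valve",j((.46,-.096),.11,.25+np.pi/2+k),j((.46,-.096),.11,.25+np.pi/2+k-1.4))
for k in (0,np.pi): print("pad",j((.62,.119),.1,.2387+k)[5],j((.62,.119),.1,.2387+k+np.pi/2)[5])
# wrist camera pose in tool frame
T=r.camera_params("wrist")["cam_to_world"]; Rt=R.from_quat(r.read_tool_rot()).as_matrix()
print("cam in tool",Rt.T@(T[:3,3]-r.read_tcp_pos()),"view dir",Rt.T@-T[:3,2])
E
```

```text
rack th 0.4624964199467908
rod 1 [-0.6246  0.6231  1.8103 -0.      0.7083 -1.0871] [-0.6246  0.3441  1.7037 -0.      1.0938 -1.0871]
rod 1 [-0.6246  0.6231  1.8103 -0.      0.7083  2.0545] [-0.6246  0.3441  1.7037 -0.      1.0938  2.0545]
rod 2 [-0.541   0.6539  1.7403 -0.      0.7474 -1.0035] [-0.541   0.389   1.6361 -0.      1.1165 -1.0035]
rod 2 [-0.541   0.6539  1.7403 -0.      0.7474  2.1381] [-0.541   0.389   1.6361 -0.      1.1165  2.1381]
rod 3 [-0.4655  0.6899  1.6594 -0.      0.7922 -0.928 ] [-0.4655  0.4396  1.5572 -0.      1.1448 -0.928 ]
rod 3 [-0.4655  0.6899  1.6594 -0.      0.7922  2.2136] [-0.4655  0.4396  1.5572 -0.      1.1448  2.2136]
valve [-0.2311  0.3956  2.0468 -0.      0.6992 -2.0519] [-0.2311  0.3956  2.0468 -0.      0.6992 -0.6519]
valve [-0.2311  0.3956  2.0468 -0.      0.6992  1.0897] [-0.2311  0.3956  2.0468 -0.      0.6992  2.4897]
pad -0.0679212756206855 -1.6387176024155818Traceback (most recent call last):
  File "<stdin>", line 9, in <module>
TypeError: 'NoneType' object is not subscriptable
```

```bash
python3 - <<'E'
from h import *
T=r.camera_params("wrist")["cam_to_world"]; Rt=R.from_quat(r.read_tool_rot()).as_matrix()
print("cam in tool",Rt.T@(T[:3,3]-r.read_tcp_pos()),"view dir",Rt.T@-T[:3,2],"px of tcp",proj(r.camera_params("wrist"),r.read_tcp_pos()))
r.move_pose([.46,-.096,.26],q_down(.25+np.pi/2))
im,p=shot("wrist"); np.savez("valve.npz",im=im,T=p["cam_to_world"],K=p["K"])
cv2.imwrite("pics/w_valve.png",im[:,:,::-1])
print(r.read_time(),proj(p,[[.46,-.096,.115],[.5662,-.0684,.05]]))
E
```

```text
cam in tool [-0.1428  0.0002 -0.0721] view dir [0.9591 0.     0.2831] px of tcp [[276.7781 259.9911]]
2.35 [[277.7686 193.4466]
 [278.041  262.8351]]
```

View pics/w_valve.png

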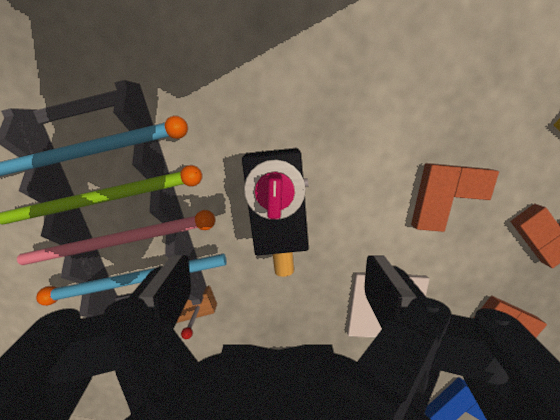

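```bash
python3 - <<'E'
import numpy as np,cv2
im=np.load("valve.npz")["im"]
cv2.imwrite("pics/w_valve2.png",cv2.resize(im[140:285,215:335,::-1],None,fx=4,fy=4,interpolation=cv2.INTER_CUBIC))
E
```

```text
(no output)
```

View pics/w_valve2.png

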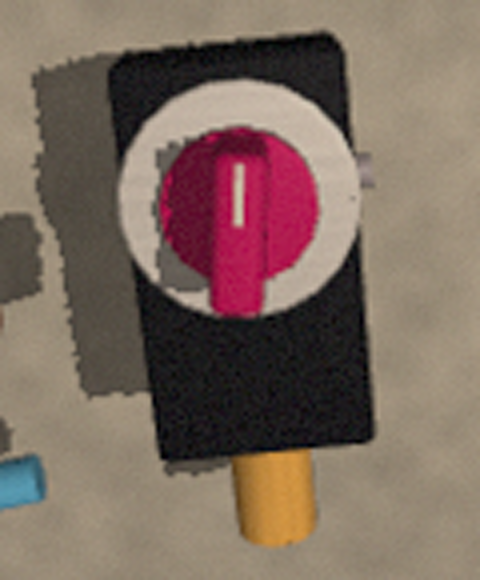

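```bash
python3 - <<'E'
from h import *
d=np.load("valve.npz"); p=dict(K=d["K"],cam_to_world=d["T"])
f=lambda u,v,z: ray(p,(u/4+215-.375,v/4+140-.375),z)[:2]
a,b=f(241,150,.122),f(238,303,.122); print("bar",a,b,(a+b)/2,np.linalg.norm(b-a),np.arctan2(*(b-a)[::-1]))
c=[f(u,v,.078) for u,v in ((110,65),(340,35),(373,440),(160,458))]
print("burner",np.mean(c,0),[np.linalg.norm(c[i]-c[i-1]) for i in range(4)]); 
for i,k in ((0,3),(1,2)): e=c[k]-c[i]; print(np.arctan2(e[1],e[0]))
E
```

```text
bar [ 0.4434 -0.1031] [ 0.481  -0.0944] [ 0.4622 -0.0988] 0.03857765858363838 0.2277574113551026
burner [ 0.4817 -0.0922] [np.float64(0.11732694588553245), np.float64(0.06286478691907284), np.float64(0.11961616137559929), np.float64(0.0638603941594516)]
0.34409911282359074
0.3527137744699629
```

```bash
python3 - <<'E'
from h import *
xy=[.4622,-.0988]; a0=.2278+np.pi/2
r.move_pose([*xy,.15],q_down(a0)); r.gripper_to(.045,30)
print("guard",r.servo_line([*xy,.098],v=.08,guard=6),r.read_tcp_pos())
r.gripper_to(.0,30); print("w",r.read_width(),r.read_force(),r.read_torque())
for d in (-.5,-1.0,-1.28,-1.32):
    r.move_pose([*xy,.098],q_down(a0+d)); print(d,r.read_width(),r.read_torque(),r.read_force())
r.gripper_to(.045); r.servo_line([*xy,.26],v=.2)
r.move_pose([.46,-.096,.26],q_down(.25+np.pi/2))
im,p=shot("wrist"); cv2.imwrite("pics/w_valve3.png",cv2.resize(im[140:285,215:335,::-1],None,fx=4,fy=4,interpolation=cv2.INTER_CUBIC))
print(r.read_time())
E
```

```text
guard False [ 0.4624 -0.0989  0.0981]
w 0.013245374885456474 [-1.0561 -0.8012  5.3417] [-0.1592  0.177  -0.0052]
-0.5 0.012796248742759439 [ 1.1249 -0.0226 -0.0133] [-0.301   7.0664  6.4261]
-1.0 0.013272493728307645 [ 2.2832 -0.4818 -0.0145] [ 2.4816 13.8793  5.9279]
-1.28 0.013397735283954144 [ 2.8027 -0.782   0.388 ] [ 4.8294 17.5067  3.7384]
-1.32 0.013125580998645405 [ 2.4456 -0.7401  0.8436] [ 4.43   14.5624  4.2899]
8.875
```

View pics/w_valve3.png

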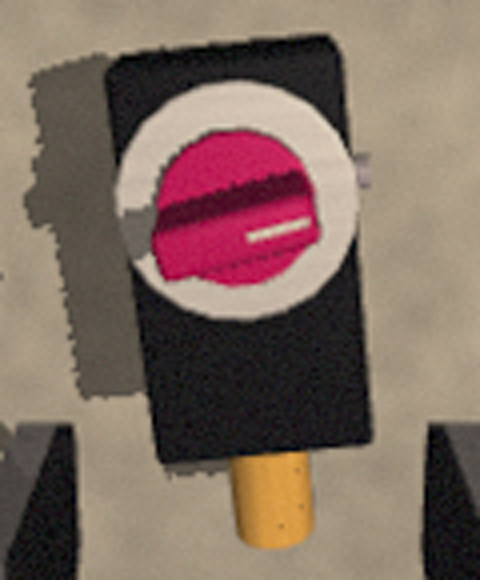

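The bar has turned about 1.3 rad from its starting 0.12 rad and the twist rose at the end, so the valve is against its stop. Next I measure the rods more closely.

```bash
python3 - <<'E'
from h import *
d=np.load("valve.npz"); p=dict(K=d["K"],cam_to_world=d["T"]); H=hsv(d["im"])
m=(H[...,0]>=2)&(H[...,0]<=16)&(H[...,1]>190)&(H[...,2]>110)
for a,c,b in blobs(m,60): 
    if c[0]<230 and a<900: print("gather wrist",a,c,ray(p,c,.048)[:2])
im,p=shot("top"); H=hsv(im); h,s,v=H[...,0],H[...,1],H[...,2]
box=np.zeros(h.shape,bool); box[140:270,315:430]=1
for n,m in dict(pink=((h>172)|(h<1))&(s>80)&(v>110),green=(h>32)&(h<48)&(s>150)&(v>90),blue=(h>92)&(h<112)&(s>90)&(v>110)).items():
    for a,c,b in blobs(m&box,60):
        y,x=np.nonzero(b); w=np.array([ray(p,q,.048)[:2] for q in zip(x,y)]); dd=cv2.fitLine(w.astype(np.float32),cv2.DIST_HUBER,0,.01,.01).ravel(); t=(w-dd[2:])@dd[:2]
        print(n,a,"dir",np.arctan2(dd[1],dd[0]),"ends",dd[2:]+t.min()*dd[:2],dd[2:]+t.max()*dd[:2])
E
```

```text
gather wrist 378 [175.6508 126.8016] [ 0.4283 -0.2258]
gather wrist 334 [190.6138 175.3234] [ 0.4801 -0.1995]
gather wrist 218 [203.0459 220.7339] [ 0.5337 -0.1746]
gather wrist 224 [ 44.625  296.3527] [ 0.6949 -0.3649]
gather wrist 62 [186.3065 334.0806] [ 0.708  -0.1671]
pink 136 dir -1.1017206 ends [ 0.5811 -0.2712] [ 0.6451 -0.3974]
green 197 dir -1.0976388 ends [ 0.5152 -0.2708] [ 0.5941 -0.425 ]
blue 241 dir -1.1126752 ends [ 0.5976 -0.1707] [ 0.6866 -0.3511]
blue 99 dir -1.0793625 ends [ 0.5068 -0.3827] [ 0.5432 -0.4507]
```

```bash
python3 - <<'E'
from h import *
r.move_pose([.53,-.307,.30],q_down(.466))
im,p=shot("wrist"); np.savez("rack.npz",im=im,T=p["cam_to_world"],K=p["K"]); print(r.read_joint_pos(),r.read_time())
o=im.copy()
C=np.array([.5600,-.2938]); ux=np.array([np.cos(.466),np.sin(.466)]); uy=np.array([-ux[1],ux[0]])
for s in (-1,1):
  a=proj(p,[[*(C+x*ux+s*.07*uy),.066] for x in (-.15,.15)]).round().astype(int); cv2.line(o,a[0],a[1],(255,0,0),1)
cv2.imwrite("pics/rack.png",cv2.resize(o[:,:,::-1],(800,600)))
E
```

```text
[-0.5433  0.3356  1.5956  0.0003  1.2116 -1.0117] 9.95
```

View pics/rack.png

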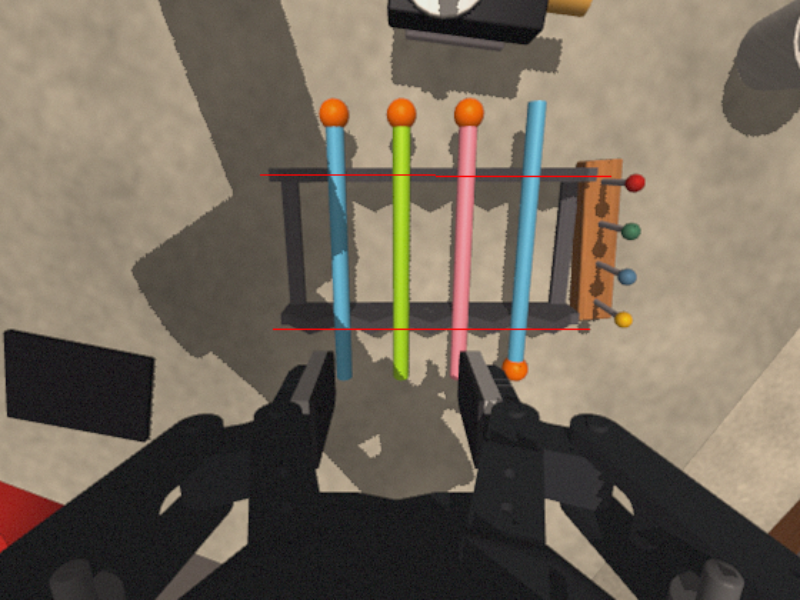

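Wrist view of the rack: the gathers of blue, green and pink are at (334,113), (401,113) and (468,113) on the burner side, and rod4's is away at (515,369). The red overlay lies on both bars, so the rods are already at mid-rack. I flip rod1 first.

```bash
cat > rod.py <<'E'
from h import *
TH=.466; UX=np.array([np.cos(TH),np.sin(TH)]); UY=np.array([-UX[1],UX[0]])
def flip(g):
    xy=np.array(g)-.12*UY
    r.gripper_to(.040,60)
    r.move_pose([*xy,.20],q_down(TH))
    print("down hit",r.servo_line([*xy,.031],v=.12,guard=12))
    r.gripper_to(.0,60); w=r.read_width(); print("w",w)
    if not .012<w<.020: return False
    r.servo_line([*xy,.21],v=.12); print("w lifted",r.read_width())
    r.move_pose([*xy,.21],q_down(TH+np.pi)); print("w turned",r.read_width())
    print("touch",r.servo_line([*xy,.0325],v=.1,guard=15),r.read_tcp_pos()[2])
    r.gripper_to(.040); r.servo_line([*xy,.21],v=.2); print("t",r.read_time())
    return True
E
python3 - <<'E'
from rod import *
flip([.4283,-.2258])
r.move_pose([.53,-.307,.30],q_down(TH))
im,p=shot("wrist"); cv2.imwrite("pics/rack2.png",im[:,:,::-1])
E
```

```text
down hit False
w 0.014234148989368419
w lifted 0.013915562631762782
w turned 0.014028866816958706
touch False 0.03303868309868894
t 20.2417
```

View pics/rack2.png

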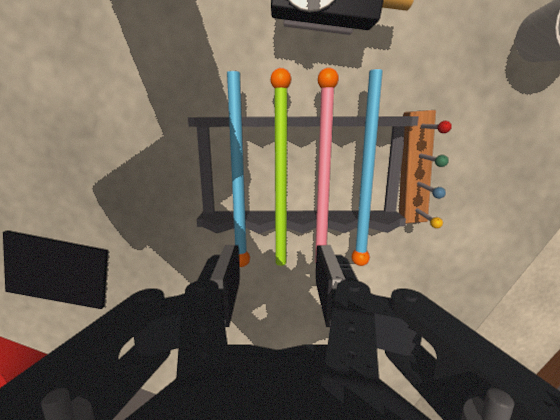

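rod1 is reversed: plain end at (233,72), amber at (243,258), seated in its notch. I continue with rods 2 and 3, then locate the rack and props from the top camera.

```bash
python3 - <<'E'
from rod import *
if flip([.4801,-.1995]): flip([.5337,-.1746])
r.move_pose([.53,-.307,.32],q_down(TH))
im,p=shot("wrist"); cv2.imwrite("pics/rack3.png",im[:,:,::-1])
H=hsv(im); m=(H[...,0]>=2)&(H[...,0]<=16)&(H[...,1]>190)&(H[...,2]>90)
C=np.array([.56,-.2938])
for a,c,b in blobs(m,30):
    w=ray(p,c,.048)[:2]; print(a,c,"rack",(w-C)@UX,(w-C)@UY)
r.gripper_to(.075)
r.move_pose([.45,-.15,.38],q_down(np.pi/2))
P,im,p=props("top")
for v,s in P:
    if s>.7: print("prop",v,s)
E
```

```text
down hit False
w 0.014036406937396346
w lifted 0.013674911542706015
w turned 0.014207423752179135
touch False 0.03309603584063667
t 33.1083
down hit False
w 0.014018044795624475
w lifted 0.014126259315722756
w turned 0.014109884766580478
touch False 0.03310175676038747
t 45.45
70 [436.0143 126.5857] rack 0.18144048315778794 0.0632985247151522
168 [356.3631 251.9167] rack 0.0878496301863132 -0.12140189803363648
122 [244.0984 253.2541] rack -0.08344281192017124 -0.12381727054784507
170 [280.2588 252.7235] rack -0.02818841303282515 -0.1228716949299998
59 [313.4407 254.339 ] rack 0.022557173882596628 -0.12551472145969492
1491 [ 17.4507 352.888 ] rack -0.47612668030427363 -0.3100777168102808
prop [0.6153 0.3057 6.0159] 0.8606965174129353
prop [0.5027 0.462  3.6876] 0.85062893081761
prop [0.4323 0.3041 2.5767] 0.8932676518883416
prop [0.4342 0.1435 0.1613] 0.8907563025210085
```

View pics/rack3.png

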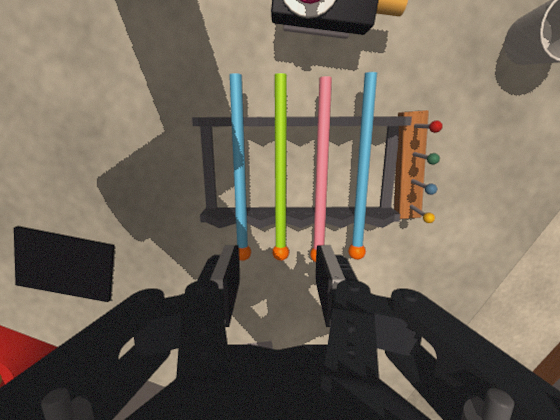

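All four rods lie in their notches with the ambers away from the burner: (244,253), (280,253), (315,254) and (357,252). Next I pile the props, starting with one as a check.

```bash
cat > prop.py <<'E'
from h import *
PAD=np.array([.6203,.1187]); PSI=.2387
rot=lambda a,v: np.array([np.cos(a)*v[0]-np.sin(a)*v[1],np.sin(a)*v[0]+np.cos(a)*v[1]])
def near(n,xy,z0=0.,rad=.07):
    P,im,p=props(n,z0,200); c=[(v,s) for v,s in P if np.hypot(*(v[:2]-xy))<rad and s>.7]
    return (max(c,key=lambda t:t[1]) if c else None),im
def plan(v,yt,z):
    for leg,da in (((-.025,.010),0),((.010,-.025),np.pi/2)):
        for k in (0,np.pi):
            a=v[2]+da+k; b=a+yt-v[2]
            pk=v[:2]+rot(v[2],leg); pl=PAD+rot(yt,leg)
            js=[r.solve_ik([*q,zz],q_down(t)) for q,zz,t in ((pk,.0,a),(pk,.25,a),(pl,z,b),(pl,.25,b))]
            if all(j is not None for j in js): 
                c=max(abs(j[5]) for j in js)
                yield c,pk,a,pl,b
def stack(xy,k,turned):
    z=.010+.02*k; f,_=near("top",np.array(xy))
    if f is None: print("not seen"); return False
    v=f[0]; yt=PSI+np.pi*turned
    _,pk,a,pl,b=min(plan(v,yt,z),key=lambda t:t[0])
    r.gripper_to(.062,80); r.move_pose([*pk,.25],q_down(a))
    f,_=near("wrist",v[:2]); 
    if f is None: print("lost"); return False
    print("top",v,"wrist",f); v=f[0]
    _,pk,a,pl,b=min(plan(v,yt,z),key=lambda t:t[0])
    r.move_pose([*pk,.10],q_down(a)); print("hit",r.servo_line([*pk,-.001],v=.08,guard=12),r.read_tcp_pos()[2]); zg=r.read_tcp_pos()[2]
    r.gripper_to(0,80); w=r.read_width(); print("w",w)
    if not .034<w<.045: r.gripper_to(.062); r.servo_line([*pk,.2]); return False
    r.servo_line([*pk,.20],v=.15); r.move_pose([*pl,.20],q_down(b)); print("w",r.read_width())
    r.servo_line([*pl,z+zg+.012],v=.12); print("touch",r.servo_line([*pl,z+zg-.001],v=.03,guard=8),r.read_tcp_pos()[2]-z-zg)
    r.gripper_to(.060); r.servo_line([*pl,.25],v=.2)
    f,im=near("wrist",PAD,z); print("placed",f,"want",PAD,yt,"t",r.read_time())
    return im
E
python3 - <<'E'
from prop import *
im=stack([.434,.143],0,0)
if im is not False: cv2.imwrite("pics/p1.png",im[:,:,::-1])
E
```

```text
top [0.4347 0.1434 0.1504] wrist (array([0.4335, 0.1442, 6.4329]), np.float64(0.9142695995487874))
hit False -0.0006325939408812244
w 0.03861940931605009
w 0.03832943138386498
touch True 0.0004613937740159061
placed (array([0.6214, 0.1173, 0.2382]), np.float64(0.9160671462829736)) want [0.6203 0.1187] 0.2387 t 60.25
```

View pics/p1.png

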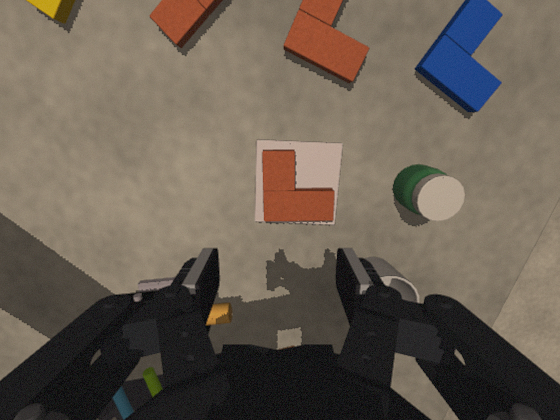

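The first prop lies flat and centred on the pad, its square about (298,186) on the pad at (299,181). I pile the rest.

```bash
python3 - <<'E'
from prop import *
for k,xy in ((1,(.615,.306)),(2,(.432,.304)),(3,(.503,.462))):
    im=stack(xy,k,k%2)
    if im is False: print("FAIL",k); break
r.move_pose([.50,.10,.40],q_down(np.pi/2)); f,im=near("wrist",PAD,.07); print(f)
cv2.imwrite("pics/p4.png",im[:,:,::-1])
cv2.imwrite("pics/scene4.png",cv2.resize(r.snapshot("scene")[:,:,::-1],(800,600),interpolation=cv2.INTER_CUBIC))
print(r.read_time())
E
```

```text
not seen
FAIL 1
None
61.6167
```

View pics/scene4.png

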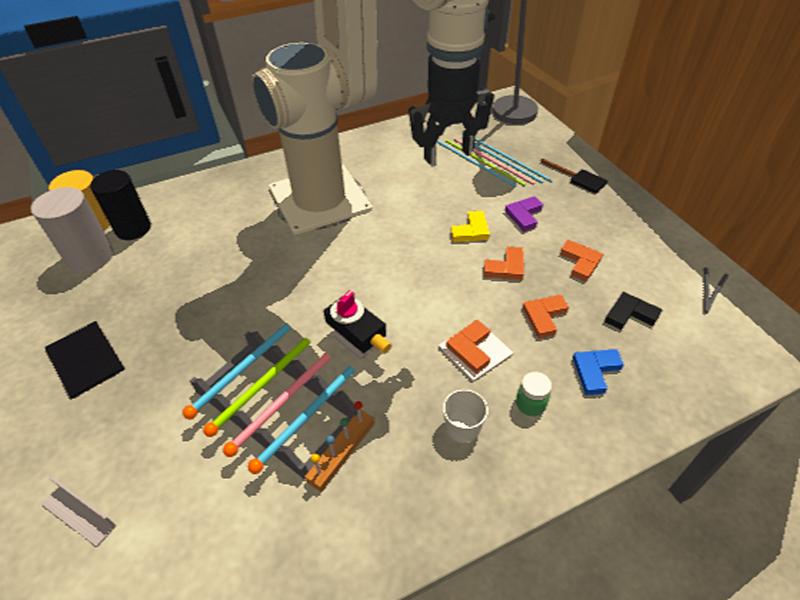

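Nothing is disturbed; the arm simply hid the prop from the top camera. I'll use the earlier top fixes and refine each with the wrist camera.

```bash
sed -i 's/z=.010+.02\*k; f,_=near("top",np.array(xy))/z=.010+.02*k; f=(np.array(xy),1)/; s/f,_=near("wrist",v\[:2\]);/f,_=near("wrist",v[:2],0,.09);/' prop.py
python3 - <<'E'
from prop import *
for k,v in ((1,(.6153,.3057,6.0159)),(2,(.4323,.3041,2.5767)),(3,(.5027,.462,3.6876))):
    im=stack(v,k,k%2)
    if im is False: print("FAIL",k); break
    cv2.imwrite(f"pics/pile{k}.png",im[:,:,::-1])
E
```

```text
top [0.6153 0.3057 6.0159] wrist (array([0.615 , 0.3052, 6.0754]), np.float64(0.9221894284947679))
hit False -0.0003404233577694177
w 0.03822750564498621
w 0.03826448499823002
touch True 0.0003246416627302358
placed (array([0.6197, 0.117 , 3.3764]), np.float64(0.7425550660792951)) want [0.6203 0.1187] 3.3802926535897933 t 72.4667
top [0.4323 0.3041 2.5767] wrist (array([0.4316, 0.3049, 2.58  ]), np.float64(0.9239007891770011))
hit False -0.0005259876654529309
w 0.03828953923770677
w 0.03866659590392922
touch True 0.0004006991137960915
placed (array([0.6224, 0.1208, 0.2303]), np.float64(0.7213553979511427)) want [0.6203 0.1187] 0.2387 t 83.2
top [0.5027 0.462  3.6876] wrist (array([0.5023, 0.4615, 3.6833]), np.float64(0.9243156199677939))
hit False -0.0003084061102845495
w 0.03868457098265751
w 0.038625022266611256
touch True 0.00031134829849447515
placed (array([0.6196, 0.1188, 3.3725]), np.float64(0.7528464315467925)) want [0.6203 0.1187] 3.3802926535897933 t 93.1667
```

Every lower met contact at the expected height. I retreat clear and take final pictures.

```bash
python3 - <<'E'
from h import *
r.move_pose([.35,.30,.40],q_down(np.pi/2))
a=r.snapshot("scene"); b=r.snapshot("top")
cv2.imwrite("pics/fin.png",np.vstack([cv2.resize(a[180:345,120:440,::-1],(640,330),interpolation=cv2.INTER_CUBIC),cv2.resize(b[120:255,120:440,::-1],(640,270),interpolation=cv2.INTER_CUBIC)]))
cv2.imwrite("pics/fin2.png",cv2.resize(cv2.imread("pics/pile3.png"),(800,600)))
E
```

```text
(no output)
```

View pics/fin.png

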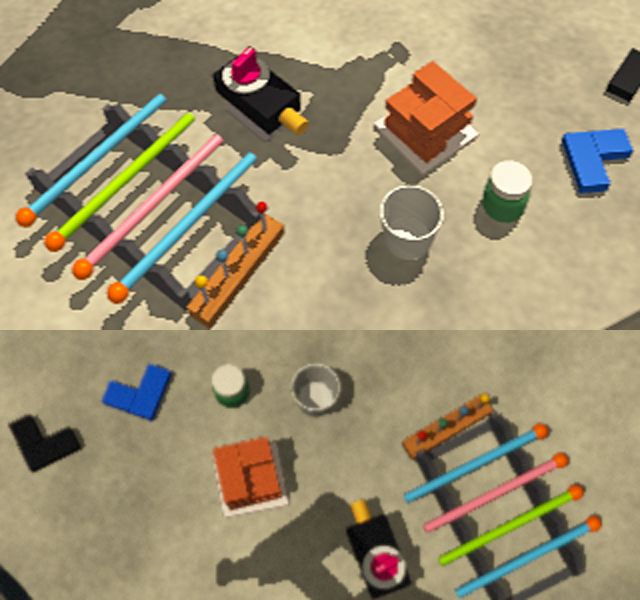

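View pics/fin2.png

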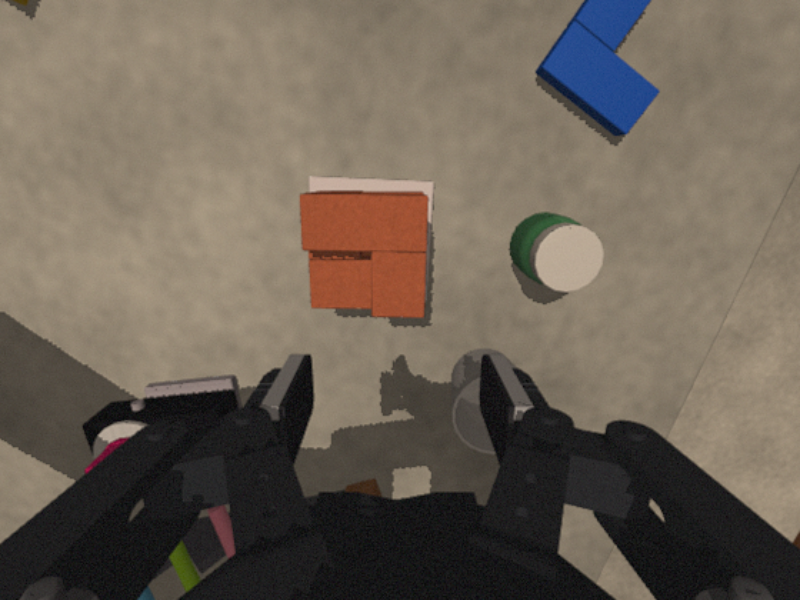

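The pile stands square and alternating on the pad, scene pixel (430,115). All the ambers are away from the burner, and the tin and jar are in place. I hand in.

```bash
python3 -c "
from bench import r
r.job_done(); print(r.read_time())"
```

```text
the job is handed in; nothing more can be done
the job is handed in; nothing more can be done
```

The bench is ready and the job is handed in, at roughly 95 s of the 210 s allowed; it reports no verdict.

- **Valve:** I shut it before touching any glass. It started about 0.12 rad closed, and I turned it about 1.3 rad clockwise until the twist on the gripper rose at the stop. The picture afterwards agrees, at about 1.4 rad.
- **Rods:** Rods 1, 2 and 3 were all present with their ambers towards the burner, and I reversed each one. All four now lie one to a notch, with their ambers 121–126 mm from the midline on the side away from the burner. No contact tripped the force guard during the flips.
- **Props:** All four were present and are piled on the pad, each turned half round from the one below. Wrist-camera fits put each within about 3 mm and 0.01 rad of its target, and each touched down at the expected height.
- **Tin and jar:** Both are where they started, judged by eye from the pictures.

**Checks that disagreed:**
- **Outline fit:** It scored only 0.72–0.75 for the upper three props, because the props below share their colour. The final top, scene and wrist pictures show the pile square and alternating.
- **Prop search:** One search failed because the arm blocked the top camera. I used the earlier positions, refined with the wrist camera.
- **Knocked prop:** I saw no prop displaced at any point.

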